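# Pack the sample caddy

## Robot

A 6-joint arm with a two-finger parallel gripper is mounted at the origin on a cart in front of the work surface, level with it; the furniture and walls round the work are solid. World frame = base frame: x ahead of the robot, y to its left, z up, the work surface at z = 0. Lengths are in m, angles in rad, forces in N, time in s.
With the tool pointing down it reaches from about 0.375 to 0.9 m from the base axis. Payload 3.1 kg.
Tool frame: the origin (TCP) lies at the centre of the arm's flange, where the gripper is bolted on; the fingertips stand 173 mm ahead of it and the grasp point (between the pads) lies 155 mm ahead of it; z points along the fingers, y is the line along which they close (so a half turn about z gives the same grasp; the last joint's range is limited). The gripper opens to 85 mm and grips with 20 to 120 N. Pads are 22 mm wide; open, the fingers measure 114 mm over their backs; the gripper's body (76 mm by 85 mm) begins 54 mm behind the grasp point. The pads swing forward as they close: fully open they stand 13 mm farther back than shut.
Start: joints at [0.959, 0.527, 1.433, -0, 1.181, -0.178], TCP at [0.263, 0.567, 0.405] pointing down, gripper open.
Joint ranges: [-3.08, 3.08], [-0.75, 2.2], [0.22, 2.44], [-1.43, 4.57], [0, 2.65], [-2.85, 2.85]. Speed limits (rad/s): [2.79, 2.79, 3.14, 3.14, 3.14, 3.14].

## Interface

Orientations are given as a unit quaternion [x, y, z, w].
In Python, from station import * gives the robot as it stands.
- The arm moves only by the shell command python3 -m jog 'ROWS' [OPENING] [FORCE]. ROWS is a JSON object of lists of equal length, an entry for each row: "linear": the shift along the world's x, y, z in mm, a list of three; "turn": the turn about the world's z in units of 5 degrees (1.0 is 5 degrees). A call has 1 to 12 rows; each row shifts and turns the commanded pose from where the row before left it; what a row does not reach is not made up. A row lasts 1/8 s, in which the tool goes at most 62.5 mm and 10.7 degrees, less where a joint would pass 70% of its speed; a pose out of reach is approached as far as the arm can. A call is refused whole if a number of a shift passes 62.5 or a number of a turn 1, either way. A call with a gripper value outside its range is refused whole. OPENING is the opening, from 0 (shut) to 1 (fully open), set as the call begins (- or left out, the last holds). The fingers move at their own pace and stop on an object; FORCE is the grip in N (left out, the last holds). Time passes only in rows, so rows that do not move let the fingers close. It gives the time, the measured TCP pose, the force, the opening and the grip force at its end, in the units of the state.
- sense(): the state, without advancing time (a new reading comes with each control period).
- snapshot(name): name is "scene" or "top"; returns the picture (384x512x3 uint8, red, green, blue); there is no depth.
- get_calibration(name): a dict with "fx", "fy", "cx", "cy" (pixels), "world_to_cam" (4x4, takes a point from world to camera coordinates). Camera axes: x right, y down, z forward; pixel columns grow to the right and rows downward; lengths in m; the calibration is good to about 2 mm. A picture is of the moment at which its call begins. get_calibration takes no time and is no camera call.
- sign_off(): hands the job in; it is judged then, once.
The state is a dict: "t": time; "q": joint angles; "qd": joint speeds; "tau": joint torques, N m; "tcp_pos": TCP position; "tool_rot": TCP orientation; "force": force on the tool from outside, world axes, zero at the start; "ft_torque": the same for the moment, N m; "finger_gap": opening from 0.0 (shut) to 1.0 (fully open); "gripper_force": force on a finger pad.
Only numpy, scipy, OpenCV 4.12 (cv2) and the standard library are available. Lean on these libraries where they do the work, as an engineer would, in place of code of your own. Each camera call takes 0.05 s, during which the arm holds its last target. There are 200 camera calls.

## Task

Pack the white caddy: stand the red-capped vial in the red holder and the blue-capped vial in the blue holder, set the larger lidded aluminium dish in the middle of the black pad, and stack the smaller lidded dish centrally on top of it. The white-capped vial and the open clear dish belong to another sample: leave them standing where they are. Keep all the vials upright throughout.

Things in the scene. Friction and masses are not known exactly. Their poses are not given: they have to be found in the camera images.
- caddy: shallow white plastic carrying tray with a grey bar grip at each short end, fixed to the bench; 150 mm along its x, 260 mm along its y (300 over the grips), floor 4 mm thick, low rim 12 mm high; origin at the centre of its underside. The two holders and the pad stand in a row along its y, centres 85 mm apart, in any order
- red_holder: red round holder fixed in the caddy, an open cup that a vial stands in: 60 mm outside, 52 mm inside, wall 4 mm, rim 16 mm above its origin; origin at the centre of its underside (on the caddy's floor), z up; a vial in it stands on its inner floor 4 mm above the origin
- blue_holder: blue round holder fixed in the caddy, an open cup that a vial stands in: 60 mm outside, 52 mm inside, wall 4 mm, rim 16 mm above its origin; origin at the centre of its underside (on the caddy's floor), z up; a vial in it stands on its inner floor 4 mm above the origin
- dish_pad: black round rubber pad fixed in the caddy, 72 mm across, 6 mm thick, flat top without a rim; origin at the centre of its underside (on the caddy's floor), z up
- red_vial: closed sample vial with a red screw cap and kernels inside, loose, about 60 g, 78 mm tall; body 33 mm across and 64 mm tall, cap 29 mm across; origin at the centre of its underside, z up its axis. It belongs in the red holder
- blue_vial: closed sample vial with a blue screw cap and kernels inside, loose, about 60 g, 78 mm tall; body 33 mm across and 64 mm tall, cap 29 mm across; origin at the centre of its underside, z up its axis. It belongs in the blue holder
- white_vial: closed sample vial with a white screw cap and kernels inside, loose, about 60 g, 78 mm tall; body 33 mm across and 64 mm tall, cap 29 mm across; origin at the centre of its underside, z up its axis. It does not belong in the caddy
- large_dish: lidded (closed) aluminium dish, the larger of the two, a flat round can 57 mm across where it is gripped (its lid's bead looks 61 mm across) and 24 mm high to its flat bearing top, loose, about 40 g; origin at the centre of its underside, z up its axis. It belongs on the black pad
- small_dish: lidded (closed) aluminium dish, the smaller of the two, a flat round can 50 mm across where it is gripped (its lid's bead looks 53 mm across) and 21 mm high to its flat bearing top, loose, about 40 g; origin at the centre of its underside, z up its axis. It belongs on the larger dish's lid
- clear_dish: open clear plastic dish with a few yellow kernels in it, loose, 68 mm across, 14 mm high; origin at the centre of its underside. It does not belong in the caddy
There are look-alikes about, which are no part of the job. What is shaped like the large_dish but green is not meant.

How it is judged:
At the end, for the whole second after the job is handed in: Red- and blue-capped vials upright on the floors of the holders of their colour; larger dish flat on the pad; smaller dish flat on the larger one (each within 12 mm of centre); all at rest; white-capped vial and clear dish upright, within 30 mm of their starts (horizontal distance between red_vial and red_holder below 0.012 m and z of red_vial in the frame of red_holder between 0 and 0.008 m and angle between each of red_vial, blue_vial, large_dish, small_dish, white_vial, clear_dish's own z axis and vertical below 0.1 rad and linear speed of each of red_vial, blue_vial, large_dish, small_dish below 0.02 m/s and horizontal distance between blue_vial and blue_holder below 0.012 m and z of blue_vial in the frame of blue_holder between 0 and 0.008 m and horizontal distance between large_dish and dish_pad below 0.012 m and z of large_dish in the frame of dish_pad between 0.002 and 0.01 m and horizontal distance between small_dish and large_dish below 0.012 m and z of small_dish in the frame of large_dish between 0.02 and 0.028 m and distance of each of white_vial, clear_dish from where it was at the start of the episode below 0.03 m); the robot touches nothing.
It fails at once if the white-capped vial or the open clear dish is displaced by more than 30 mm (distance of any of white_vial, clear_dish from where it was at the start of the episode above 0.03 m).
It fails at once if a vial is tipped by more than 35 degrees (angle between any of red_vial, blue_vial, white_vial's own z axis and vertical above 0.61 rad).
It also fails if it takes over 120 s, if anything falls off the work surface, if the arm or the gripper's body presses on something with over 40 N, if the wrist force passes 120 N, or if a joint passes its speed limit or range.

## Working session

There is one attempt and no reset: what is moved stays moved. The work goes in short steps, Python scripts to look and compute and a shell command to move; the robot and the scene stay as the last step left them, time stands still between calls to the robot, and variables do not carry over. Pictures are saved under pics/ and viewed, at most 14 in all, crops included, and the job is handed in when it is done.

```bash
mkdir -p pics
cat > h.py <<'E'
from station import *
import numpy as np, cv2
def save(n,img): cv2.imwrite('pics/'+n,cv2.cvtColor(img,cv2.COLOR_RGB2BGR))
def ray(c,u,v,z):
    k=get_calibration(c);T=np.array(k["world_to_cam"]);R,t=T[:3,:3],T[:3,3]
    d=R.T@np.array([(u-k["cx"])/k["fx"],(v-k["cy"])/k["fy"],1]);o=-R.T@t
    return (o+d*(z-o[2])/d[2]).round(4)
def proj(c,p):
    k=get_calibration(c);T=np.array(k["world_to_cam"]);q=T[:3,:3]@np.array(p)+T[:3,3]
    return [k["fx"]*q[0]/q[2]+k["cx"],k["fy"]*q[1]/q[2]+k["cy"]]
E
python3 - <<'E'
from h import *
for n in("scene","top"):
    i=snapshot(n);save(n+'0.png',i);T=np.array(get_calibration(n)["world_to_cam"]);print(n,(-T[:3,:3].T@T[:3,3]).round(3),get_calibration(n)["fx"])
save('top0b.png',cv2.resize(i,(800,600),interpolation=cv2.INTER_CUBIC))
s=sense();print(s["tcp_pos"],s["tool_rot"],s["finger_gap"],s["t"])
E
```

```text
scene [-0.362  0.906  0.569] 443.2669741688158
top [0.246 0.069 1.35 ] 397.6388120766264
[0.26250363 0.56686314 0.40382541] [ 2.15210302e-01  9.76567231e-01 -9.10174325e-04 -3.76409118e-04] 1.0036078704835685 0.1
```

View pics/top0b.png

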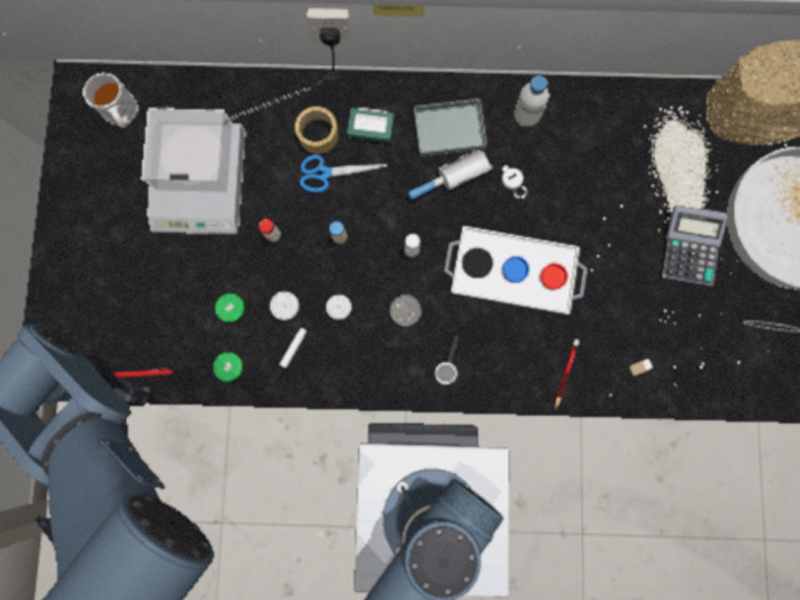

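View pics/scene0.png

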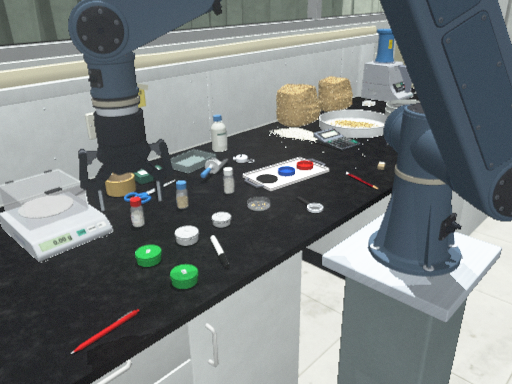

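Top view (800x600 scale): red vial (267,228), blue (337,230), white (412,242), clear dish (405,310); caddy with pad (477,262), blue holder (515,269) and red holder (553,276). Round cans: green (229,307) and (228,367), silver (284,305) and (338,306). The silver pair is meant (larger is at 284), since the green ones are excluded. I'll confirm this in enlarged crops.

Run:
```python
from h import *
i=snapshot("top");save('top1.png',i)
save('c1.png',cv2.resize(i[130:215,130:290],None,fx=5,fy=5,interpolation=cv2.INTER_CUBIC))
save('c2.png',cv2.resize(i[140:205,280:380],None,fx=8,fy=8,interpolation=cv2.INTER_CUBIC))
```

```text
(no output)
```

View pics/c1.png

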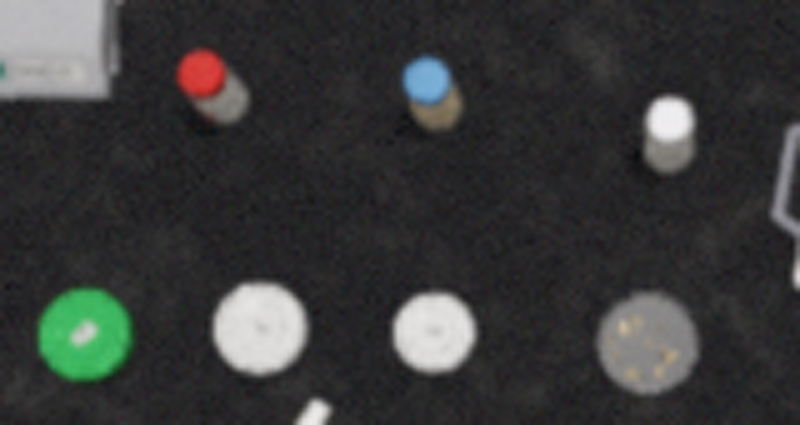

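View pics/c2.png

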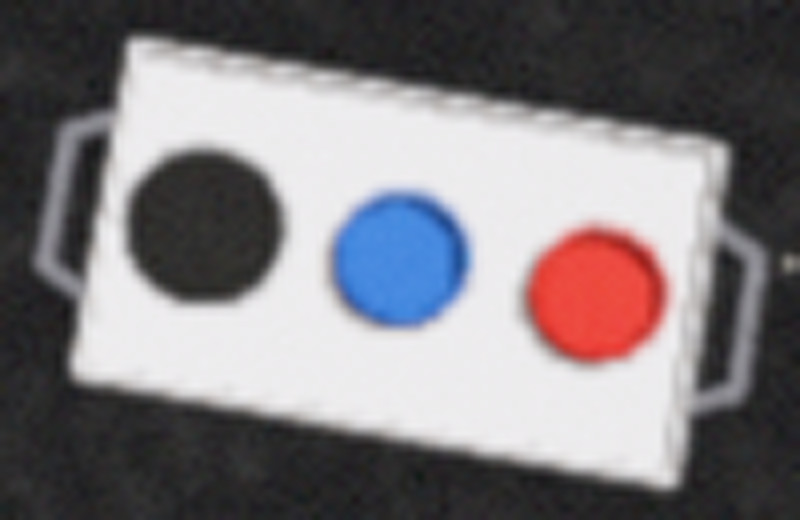

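Run:
```python
from h import *
f1=lambda x,y:(130+(x+.5)/5-.5,130+(y+.5)/5-.5)
f2=lambda x,y:(280+(x+.5)/8-.5,140+(y+.5)/8-.5)
P={}
for n,p,z in [("red",f1(202,73),.078),("blue",f1(428,80),.078),("white",f1(670,118),.078),("large",f1(260,328),.024),("small",f1(434,332),.021),("clear",f1(648,343),.007),("pad",f2(205,226),.01),("bh",f2(400,259),.02),("rh",f2(597,294),.02)]:
    P[n]=ray("top",*p,z);print(n,P[n],"scene px",np.round(proj("scene",P[n])),'R',np.hypot(*P[n][:2]).round(3))
print(np.linalg.norm((P["pad"]-P["bh"])[:2]),np.linalg.norm((P["rh"]-P["bh"])[:2]))
w=lambda a,b,z:np.linalg.norm(ray("top",*a,z)-ray("top",*b,z))
print("diam",w(f1(213,328),f1(307,328),.02),w(f1(392,332),f1(476,332),.02))
from scipy.spatial.transform import Rotation as R
print(R.from_quat(sense()["tool_rot"]).as_matrix().round(3))
```

```text
red [0.5999 0.3668 0.078 ] scene px [136. 198.] R 0.703
blue [0.5993 0.2173 0.078 ] scene px [182. 182.] R 0.637
white [0.578  0.0571 0.078 ] scene px [228. 168.] R 0.581
large [0.4387 0.3295 0.024 ] scene px [187. 231.] R 0.549
small [0.4398 0.2122 0.021 ] scene px [222. 216.] R 0.488
clear [0.4383 0.0673 0.007 ] scene px [259. 203.] R 0.443
pad [ 0.548 -0.088  0.01 ] scene px [267. 177.] R 0.555
bh [ 0.5337 -0.1701  0.02  ] scene px [287. 169.] R 0.56
rh [ 0.5209 -0.2539  0.02  ] scene px [305. 163.] R 0.579
0.0833360666218415 0.08477192931625421
diam 0.06372542663646903 0.05692249116122728
[[-0.907  0.42  -0.001]
 [ 0.42   0.907 -0.001]
 [ 0.    -0.002 -1.   ]]
```

Run:
```python
from h import *
i=cv2.cvtColor(cv2.imread('pics/scene0.png'),cv2.COLOR_BGR2RGB)
save('c3.png',cv2.resize(i[150:290,100:290],None,fx=4.2,fy=4.2,interpolation=cv2.INTER_CUBIC))
```

```text
(no output)
```

View pics/c3.png

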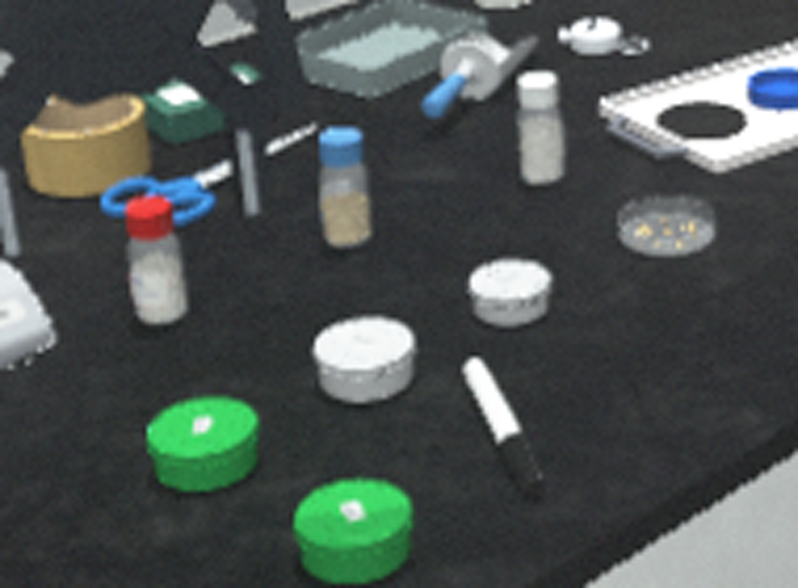

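The crops agree. The silver can at scene px (187,231) is larger than the one at (222,216), the red cap projects at (136,198) as seen, and the holder spacing is about 84 mm. I'll grasp with the fingers closing along world x, and go to the red vial first.

```bash
python3 -m jog '{"linear":[[28,-17,0],[28,-17,0],[28,-17,0],[28,-17,0],[28,-17,0],[28,-17,0],[28,-17,0],[28,-17,0],[28,-17,0],[28,-17,0],[28,-17,0],[29,-13,0]],"turn":[-1,-1,-1,-1,-1,-1,-1,-1,-1,-1,-1,-1]}' 1 40
python3 -m jog '{"linear":[[0,0,-20],[0,0,-30],[0,0,-30],[0,0,0],[0,0,0]],"turn":[-1,0,0,0,0]}'
```

```text
t: 1.65
tcp_pos: [0.6004, 0.3663, 0.4042]
tool_rot: [0.676, 0.737, -0.001, -0.0]
force: [-0.7, 0.3, -0.7]
finger_gap: 0.999
gripper_force: 0.0
t: 2.28
tcp_pos: [0.6001, 0.3673, 0.3255]
tool_rot: [0.706, 0.708, 0.001, 0.0]
force: [-0.2, 0.2, 0.2]
finger_gap: 1.0
gripper_force: 0.0
```

```bash
python3 -m jog '{"linear":[[0,0,-30],[0,0,-30],[0,0,-20],[0,0,-20],[0,0,-12],[0,0,-10],[0,0,0],[0,0,0]],"turn":[0,0,0,0,0,0,0,0]}'
python3 - <<'E'
from h import *
i=snapshot("scene");save('s2.png',cv2.resize(i[120:270,70:270],None,fx=4,fy=4,interpolation=cv2.INTER_CUBIC))
E
```

```text
t: 3.28
tcp_pos: [0.6, 0.3673, 0.2033]
tool_rot: [0.706, 0.708, 0.001, 0.0]
force: [0.9, -0.1, -0.0]
finger_gap: 0.997
gripper_force: 0.0
```

View pics/s2.png

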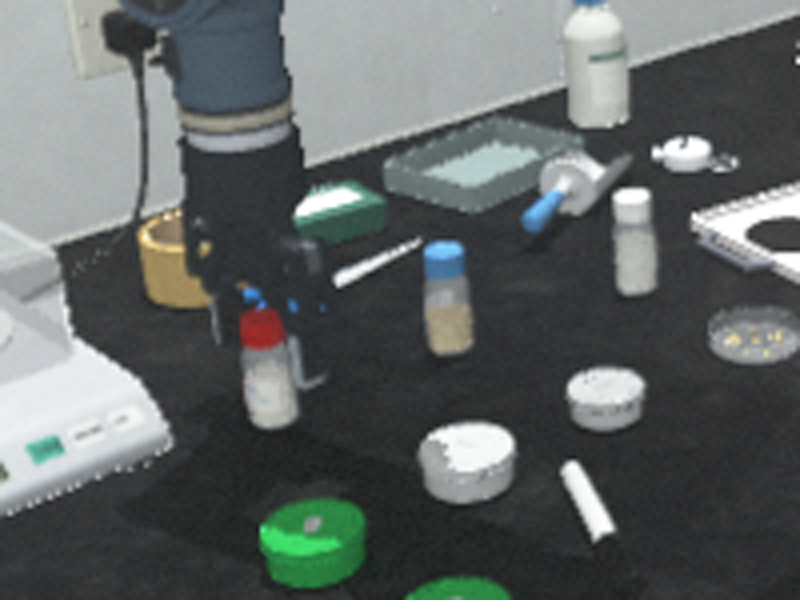

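The fingers straddle the red vial, with its cap at about (262,325) and the near fingertip at (315,382) in the crop. Next I'll close and work out the tip height.

```bash
python3 -m jog '{"linear":[[0,0,0],[0,0,0],[0,0,0],[0,0,0],[0,0,0],[0,0,0],[0,0,0],[0,0,0]],"turn":[0,0,0,0,0,0,0,0]}' 0 40
python3 - <<'E'
from h import *
for z in(.02,.03,.04,.05): print(z,np.round(proj("scene",(.553,.367,z)),1))
E
```

```text
t: 4.32
tcp_pos: [0.5999, 0.3672, 0.2031]
tool_rot: [0.706, 0.708, 0.0, 0.0]
force: [0.1, 0.0, 3.8]
finger_gap: 0.366
gripper_force: 39.7
0.02 [148.6 223.4]
0.03 [148.1 220. ]
0.04 [147.7 216.6]
0.05 [147.2 213.2]
```

```bash
python3 -m jog '{"linear":[[0,0,10],[0,0,20],[0,0,30],[0,0,30],[0,0,20],[0,0,10],[-2,-10,0],[-3,-25,0],[-5,-40,0],[-5,-40,0],[-5,-40,0],[-5,-40,0]],"turn":[0,0,0,0,0,0,0,0,0,0,0,0]}'
python3 -m jog '{"linear":[[-5,-40,0],[-5,-40,0],[-5,-40,0],[-5,-40,0],[-5,-40,0],[-5,-40,0],[-5,-40,0],[-5,-40,0],[-5,-40,0],[-5,-40,0],[-5,-27,0],[0,0,0]],"turn":[0,0,0,0,0,0,0,0,0,0,0,0]}'
```

```text
t: 5.82
tcp_pos: [0.5736, 0.1702, 0.3212]
tool_rot: [0.706, 0.708, -0.001, -0.001]
force: [-0.6, -0.1, 0.5]
finger_gap: 0.364
gripper_force: 39.5
t: 7.32
tcp_pos: [0.5185, -0.2569, 0.3215]
tool_rot: [0.707, 0.707, -0.0, -0.001]
force: [0.3, 1.2, -0.1]
finger_gap: 0.369
gripper_force: 39.6
```

```bash
python3 -m jog '{"linear":[[2,2,-10],[0,0,-20],[0,0,-20],[0,0,-20],[0,0,-15],[0,0,-10],[0,0,-8],[0,0,-4],[0,0,0],[0,0,0]],"turn":[0,0,0,0,0,0,0,0,0,0]}'
python3 - <<'E'
from h import *
i=snapshot("scene");save('s3.png',cv2.resize(i[100:220,240:360],None,fx=5,fy=5,interpolation=cv2.INTER_CUBIC))
E
```

```text
t: 8.57
tcp_pos: [0.5218, -0.2531, 0.2162]
tool_rot: [0.706, 0.708, 0.0, 0.0]
force: [0.2, -0.2, -0.7]
finger_gap: 0.364
gripper_force: 39.6
```

View pics/s3.png

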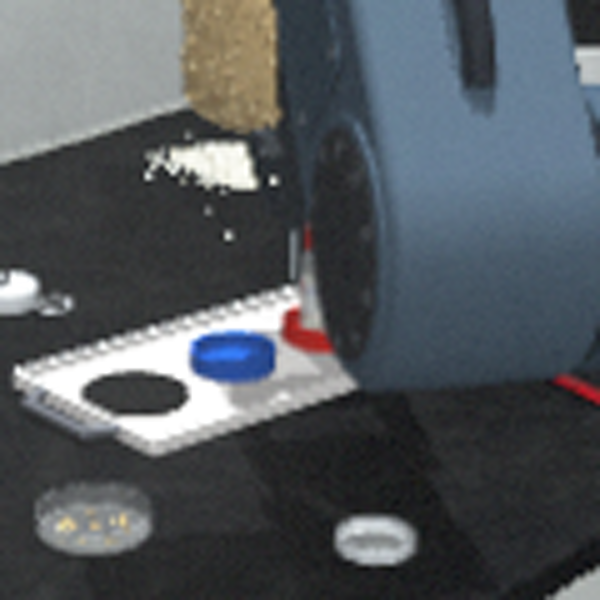

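The vial is inside the red cup at about (310,300), partly hidden by the arm. I'll lower it to contact, release, and go up.

```bash
python3 -m jog '{"linear":[[0,0,-2],[0,0,-2],[0,0,-1],[0,0,0],[0,0,0]],"turn":[0,0,0,0,0]}'
python3 -m jog '{"linear":[[0,0,0],[0,0,0],[0,0,0],[0,0,0],[0,0,0],[0,0,0]],"turn":[0,0,0,0,0,0]}' 0.75
python3 -m jog '{"linear":[[0,0,10],[0,0,30],[0,0,40],[0,0,40],[3,30,0],[5,50,0],[5,50,0],[5,50,0],[5,50,0],[8,50,0],[8,50,0],[8,50,0]],"turn":[0,0,0,0,0,0,0,0,0,0,0,0]}' 1
```

```text
t: 9.25
tcp_pos: [0.5217, -0.2529, 0.211]
tool_rot: [0.706, 0.708, -0.0, 0.0]
force: [-0.7, 1.5, 4.2]
finger_gap: 0.368
gripper_force: 39.9
t: 10.0
tcp_pos: [0.5217, -0.2529, 0.2107]
tool_rot: [0.706, 0.708, 0.0, 0.0]
force: [-0.1, 0.3, -0.1]
finger_gap: 0.753
gripper_force: 0.0
t: 11.5
tcp_pos: [0.5687, 0.1288, 0.3316]
tool_rot: [0.706, 0.708, 0.0, 0.0]
force: [0.4, -0.2, -0.8]
finger_gap: 0.999
gripper_force: 0.0
```

```bash
python3 -m jog '{"linear":[[12,40,0],[12,35,0],[6,13,0],[0,0,-30],[0,0,-30],[0,0,-20],[0,0,0],[0,0,0]],"turn":[0,0,0,0,0,0,0,0]}' 1
python3 - <<'E'
from h import *
i=snapshot("top")[130:215,130:290]; save('t4.png',cv2.resize(snapshot("top")[130:205,160:380],None,fx=3.6,fy=3.6,interpolation=cv2.INTER_CUBIC))
E
```

```text
t: 12.5
tcp_pos: [0.5991, 0.2146, 0.2517]
tool_rot: [0.706, 0.708, 0.0, 0.0]
force: [0.4, -0.6, -0.3]
finger_gap: 1.002
gripper_force: 0.0
```

View pics/t4.png

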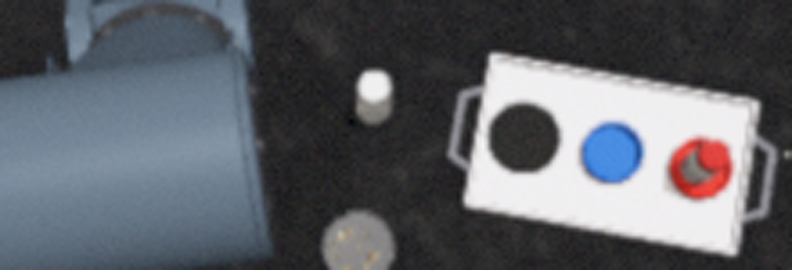

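The red vial stands in its holder, with its cap at (714,153) in the crop. Next is the blue vial.

```bash
python3 -c "
from h import *
print(ray('top',160+714.5/3.6-.5,130+153.5/3.6-.5,.086))"
python3 -m jog '{"linear":[[0,3,-20],[0,0,-15],[0,0,-13],[0,0,0],[0,0,0]],"turn":[0,0,0,0,0]}'
python3 -m jog '{"linear":[[0,0,0],[0,0,0],[0,0,0],[0,0,0],[0,0,0],[0,0,0],[0,0,0],[0,0,0]],"turn":[0,0,0,0,0,0,0,0]}' 0 40
python3 -m jog '{"linear":[[0,0,10],[0,0,20],[0,0,30],[0,0,30],[0,0,20],[0,0,10],[-2,-10,0],[-4,-25,0],[-7,-40,0],[-7,-40,0],[-7,-40,0],[-7,-40,0]],"turn":[0,0,0,0,0,0,0,0,0,0,0,0]}'
```

```text
[ 0.5214 -0.2502  0.086 ]
t: 13.22
tcp_pos: [0.5988, 0.2181, 0.2026]
tool_rot: [0.706, 0.708, 0.0, 0.0]
force: [1.0, 0.3, 0.2]
finger_gap: 1.001
gripper_force: 0.0
t: 14.22
tcp_pos: [0.5989, 0.2181, 0.2033]
tool_rot: [0.706, 0.708, 0.0, 0.0]
force: [0.4, -0.3, 5.8]
finger_gap: 0.369
gripper_force: 39.6
t: 15.72
tcp_pos: [0.5636, 0.0214, 0.3216]
tool_rot: [0.706, 0.708, -0.001, -0.001]
force: [0.2, 0.1, -1.6]
finger_gap: 0.369
gripper_force: 39.6
```

```bash
python3 -m jog '{"linear":[[-7,-40,0],[-7,-40,0],[-7,-40,0],[-5,-40,0],[-3,-25,0],[-2,-8,0],[0,0,0],[0,0,0]],"turn":[0,0,0,0,0,0,0,0]}'
python3 -m jog '{"linear":[[0,0,-20],[0,0,-20],[0,0,-20],[0,0,-15],[0,0,-10],[0,0,-10],[0,0,-8],[0,0,-4],[0,0,-2],[0,0,0],[0,0,0]],"turn":[0,0,0,0,0,0,0,0,0,0,0]}'
```

```text
t: 16.73
tcp_pos: [0.5335, -0.1689, 0.3224]
tool_rot: [0.706, 0.708, -0.0, -0.001]
force: [0.7, 0.5, -0.4]
finger_gap: 0.365
gripper_force: 39.6
t: 18.1
tcp_pos: [0.5338, -0.17, 0.214]
tool_rot: [0.706, 0.708, 0.0, 0.0]
force: [-0.2, 0.4, -0.4]
finger_gap: 0.366
gripper_force: 39.6
```

```bash
python3 -m jog '{"linear":[[0,0,-2],[0,0,-1],[0,0,0],[0,0,0]],"turn":[0,0,0,0]}'
python3 -m jog '{"linear":[[0,0,0],[0,0,0],[0,0,0],[0,0,0],[0,0,0],[0,0,0]],"turn":[0,0,0,0,0,0]}' 0.75
python3 -m jog '{"linear":[[0,0,10],[0,0,30],[0,0,40],[0,0,40],[-4,30,0],[-10,50,0],[-10,50,0],[-10,50,0],[-10,50,0],[-10,50,0],[-10,50,0],[-10,50,0]],"turn":[0,0,0,0,0,0,0,0,0,0,0,0]}' 1
python3 -m jog '{"linear":[[-10,50,0],[-8,40,0],[-3,30,0],[0,0,-30],[0,0,-30],[0,0,-30],[0,0,0],[0,0,0]],"turn":[0,0,0,0,0,0,0,0]}' 1
```

```text
t: 18.6
tcp_pos: [0.5337, -0.17, 0.2113]
tool_rot: [0.706, 0.708, 0.0, 0.0]
force: [-0.5, 0.6, 5.7]
finger_gap: 0.369
gripper_force: 40.0
t: 19.35
tcp_pos: [0.5337, -0.1699, 0.2107]
tool_rot: [0.706, 0.708, -0.0, -0.0]
force: [-0.3, -0.3, -0.5]
finger_gap: 0.751
gripper_force: 0.0
t: 20.85
tcp_pos: [0.4592, 0.2117, 0.3315]
tool_rot: [0.706, 0.708, 0.001, 0.0]
force: [0.2, 0.9, 0.4]
finger_gap: 1.002
gripper_force: 0.0
t: 21.85
tcp_pos: [0.4391, 0.3303, 0.2418]
tool_rot: [0.706, 0.708, 0.001, 0.0]
force: [0.8, -0.4, 0.4]
finger_gap: 0.996
gripper_force: 0.0
```

```bash
python3 -m jog '{"linear":[[0,0,-20],[0,0,-20],[0,0,-15],[0,0,-10],[0,0,-7],[0,0,0],[0,0,0]],"turn":[0,0,0,0,0,0,0]}' 1
python3 -m jog '{"linear":[[0,0,0],[0,0,0],[0,0,0],[0,0,0],[0,0,0],[0,0,0],[0,0,0]],"turn":[0,0,0,0,0,0,0]}' 0 40
python3 -m jog '{"linear":[[0,0,5],[0,0,10],[0,0,10],[0,0,15],[0,0,20],[0,0,20],[0,0,20],[0,0,10],[0,0,0]],"turn":[0,0,0,0,0,0,0,0,0]}'
python3 -c "
from h import *
save('s5.png',cv2.resize(snapshot('scene')[130:270,110:270],None,fx=4.2,fy=4.2,interpolation=cv2.INTER_CUBIC))"
```

```text
t: 22.72
tcp_pos: [0.4388, 0.3302, 0.169]
tool_rot: [0.706, 0.708, 0.0, 0.0]
force: [0.1, -0.0, -0.2]
finger_gap: 0.999
gripper_force: 0.0
t: 23.6
tcp_pos: [0.4393, 0.3303, 0.1697]
tool_rot: [0.706, 0.708, 0.001, 0.0]
force: [1.0, 0.2, 5.2]
finger_gap: 0.638
gripper_force: 45.7
t: 24.72
tcp_pos: [0.4388, 0.3302, 0.2797]
tool_rot: [0.706, 0.708, 0.001, 0.0]
force: [-0.1, 0.2, -1.6]
finger_gap: 0.634
gripper_force: 42.6
```

View pics/s5.png

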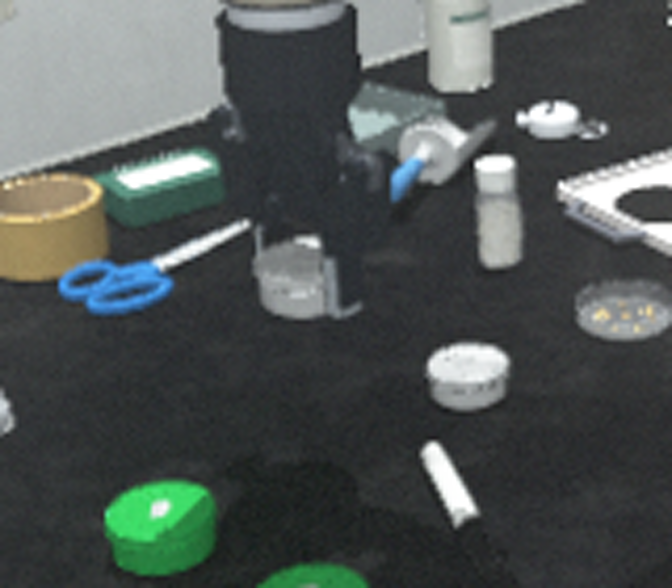

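The dish is held level at (290,275). I'll carry it to the pad.

```bash
python3 -m jog '{"linear":[[2,-10,20],[6,-25,0],[10,-40,0],[10,-40,0],[10,-40,0],[10,-40,0],[10,-40,0],[10,-40,0],[10,-40,0],[10,-40,0],[10,-35,0],[7,-20,0]],"turn":[0,0,0,0,0,0,0,0,0,0,0,0]}'
python3 -m jog '{"linear":[[4,-7,0],[0,0,-20],[0,0,-20],[0,0,-20],[0,0,-20],[0,0,-15],[0,0,-10],[0,0,-8],[0,0,-4],[0,0,0],[0,0,0]],"turn":[0,0,0,0,0,0,0,0,0,0,0]}'
```

```text
t: 26.28
tcp_pos: [0.5439, -0.0816, 0.2978]
tool_rot: [0.707, 0.707, -0.0, -0.001]
force: [-0.2, 0.4, -0.6]
finger_gap: 0.64
gripper_force: 42.6
t: 27.65
tcp_pos: [0.5478, -0.087, 0.1821]
tool_rot: [0.706, 0.708, 0.0, 0.0]
force: [0.3, 0.1, -0.6]
finger_gap: 0.639
gripper_force: 42.6
```

```bash
python3 -m jog '{"linear":[[0,0,-1],[0,0,-1.5],[0,0,0],[0,0,0]],"turn":[0,0,0,0]}'
python3 -m jog '{"linear":[[0,0,0],[0,0,0],[0,0,0],[0,0,0],[0,0,0],[0,0,0]],"turn":[0,0,0,0,0,0]}' 1
python3 -m jog '{"linear":[[0,0,10],[0,0,30],[0,0,40],[0,0,40],[-10,25,0],[-20,50,0],[-20,50,0],[-20,50,0],[-15,50,0],[-13,44,0],[-10,30,0],[0,0,0]],"turn":[0,0,0,0,0,0,0,0,0,0,0,0]}'
python3 -m jog '{"linear":[[0,0,-40],[0,0,-30],[0,0,-20],[0,0,0]],"turn":[0,0,0,0]}'
```

```text
t: 28.15
tcp_pos: [0.5478, -0.087, 0.1796]
tool_rot: [0.706, 0.708, 0.0, 0.0]
force: [-1.1, -0.4, 4.1]
finger_gap: 0.641
gripper_force: 45.4
t: 28.9
tcp_pos: [0.5477, -0.0869, 0.1792]
tool_rot: [0.706, 0.708, -0.0, -0.0]
force: [-0.1, -1.0, 0.3]
finger_gap: 1.0
gripper_force: 0.0
t: 30.4
tcp_pos: [0.4386, 0.2138, 0.2998]
tool_rot: [0.705, 0.709, 0.0, 0.0]
force: [0.0, -0.0, 0.0]
finger_gap: 1.0
gripper_force: 0.0
t: 30.9
tcp_pos: [0.4398, 0.2111, 0.2083]
tool_rot: [0.707, 0.708, -0.001, -0.001]
force: [-0.2, -0.4, 0.1]
finger_gap: 0.994
gripper_force: 0.0
```

Check the large dish on the pad, then grasp the small one.

```bash
python3 -c "
from h import *
save('t6.png',cv2.resize(snapshot('top')[140:205,280:380],None,fx=8,fy=8,interpolation=cv2.INTER_CUBIC))"
python3 -m jog '{"linear":[[0,1,-20],[0,0,-12],[0,0,-6],[0,0,0],[0,0,0]],"turn":[0,0,0,0,0]}'
python3 -m jog '{"linear":[[0,0,0],[0,0,0],[0,0,0],[0,0,0],[0,0,0],[0,0,0],[0,0,0]],"turn":[0,0,0,0,0,0,0]}' 0 40
```

```text
t: 31.58
tcp_pos: [0.4398, 0.2132, 0.1716]
tool_rot: [0.706, 0.708, 0.0, 0.0]
force: [0.3, 0.3, -0.7]
finger_gap: 1.003
gripper_force: 0.0
t: 32.45
tcp_pos: [0.4397, 0.2132, 0.1719]
tool_rot: [0.706, 0.708, 0.0, 0.0]
force: [-0.8, -0.3, 4.7]
finger_gap: 0.556
gripper_force: 40.6
```

View pics/t6.png

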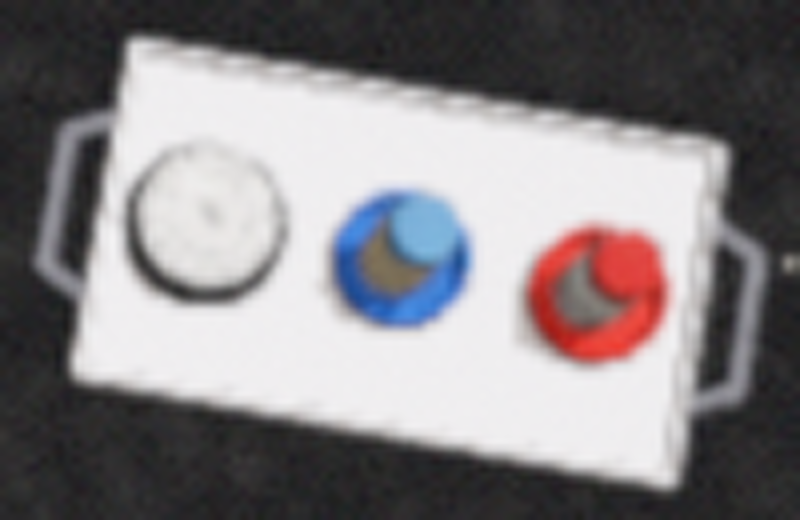

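The large dish sits on the pad, centred at (210,217). The blue cap is at (425,229) and the red cap at (628,265). I'll lift the small dish and compute the errors.

```bash
python3 -c "
from h import *
for x,y,z in((210,217,.034),(425,229,.086),(628,265,.086)): print(ray('top',280+(x+.5)/8-.5,140+(y+.5)/8-.5,z))"
python3 -m jog '{"linear":[[0,0,5],[0,0,10],[0,0,15],[0,0,20],[0,0,30],[0,0,30],[0,0,15],[4,-10,0],[8,-22,0],[14,-40,0],[14,-40,0],[14,-40,0]],"turn":[0,0,0,0,0,0,0,0,0,0,0,0]}'
python3 -m jog '{"linear":[[14,-40,0],[14,-40,0],[14,-40,0],[8,-20,0],[4,-8,0],[0,0,0],[0,0,0]],"turn":[0,0,0,0,0,0,0]}'
```

```text
[ 0.5466 -0.0873  0.034 ]
[ 0.5322 -0.1683  0.086 ]
[ 0.5196 -0.2505  0.086 ]
t: 33.95
tcp_pos: [0.4937, 0.0592, 0.2956]
tool_rot: [0.706, 0.708, -0.0, -0.0]
force: [0.0, -0.2, -0.0]
finger_gap: 0.546
gripper_force: 41.2
t: 34.83
tcp_pos: [0.547, -0.0856, 0.2961]
tool_rot: [0.706, 0.709, -0.0, -0.001]
force: [-0.4, 0.4, -0.4]
finger_gap: 0.552
gripper_force: 41.2
```

```bash
python3 -m jog '{"linear":[[0,-1,-20],[0,0,-20],[0,0,-20],[0,0,-15],[0,0,-8],[0,0,-5],[0,0,-2],[0,0,0],[0,0,0]],"turn":[0,0,0,0,0,0,0,0,0]}' && python3 -c "
from h import *
save('s7.png',cv2.resize(snapshot('scene')[100:210,220:340],None,fx=5,fy=5,interpolation=cv2.INTER_CUBIC))"
```

```text
t: 35.95
tcp_pos: [0.5478, -0.088, 0.2066]
tool_rot: [0.706, 0.708, 0.0, 0.0]
force: [0.4, 0.8, -0.7]
finger_gap: 0.548
gripper_force: 41.2
```

View pics/s7.png

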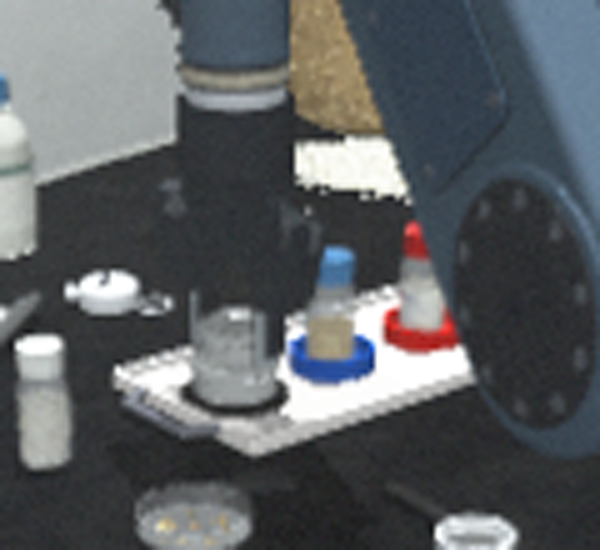

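The small dish is poised right over the large one at (235,340), and both vials stand upright. I'll lower it, release and retreat.

```bash
python3 -m jog '{"linear":[[0,0,-1],[0,0,-0.5],[0,0,0],[0,0,0]],"turn":[0,0,0,0]}'
python3 -m jog '{"linear":[[0,0,0],[0,0,0],[0,0,0],[0,0,0],[0,0,0],[0,0,0]],"turn":[0,0,0,0,0,0]}' 1
python3 -m jog '{"linear":[[0,0,5],[0,0,15],[0,0,30],[0,0,40],[0,0,40],[-10,40,0],[-10,50,0],[-10,50,0],[-10,50,0],[-10,50,0],[-10,50,0],[0,0,0]],"turn":[0,0,0,0,0,0,0,0,0,0,0,0]}'
python3 -c "
from h import *
save('t8.png',cv2.resize(snapshot('top')[130:210,220:380],None,fx=5,fy=5,interpolation=cv2.INTER_CUBIC))"
```

```text
t: 36.5
tcp_pos: [0.5478, -0.088, 0.2059]
tool_rot: [0.706, 0.708, 0.0, 0.001]
force: [-1.0, 0.6, 7.5]
finger_gap: 0.546
gripper_force: 41.8
t: 37.25
tcp_pos: [0.5477, -0.0879, 0.2047]
tool_rot: [0.706, 0.708, -0.0, -0.0]
force: [0.8, 0.5, -0.2]
finger_gap: 1.0
gripper_force: 0.0
t: 38.75
tcp_pos: [0.4863, 0.205, 0.3358]
tool_rot: [0.704, 0.71, 0.001, 0.0]
force: [0.5, -0.3, 0.5]
finger_gap: 1.004
gripper_force: 0.0
```

View pics/t8.png

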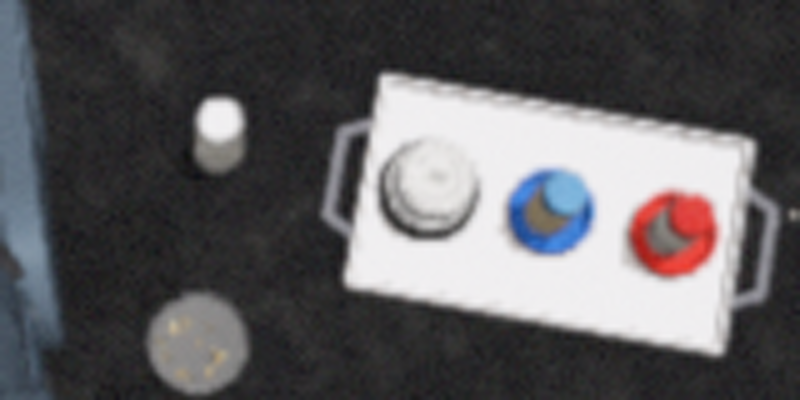

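The stack is at about (435,178), the vials are in their holders, and the white vial (220,118) and clear dish (198,343) are unmoved. One check, then I'll hand in.

```bash
python3 -c "
from h import *
p=ray('top',220+435.5/5-.5,130+178.5/5-.5,.055);print(p)
if np.hypot(p[0]-.547,p[1]+.087)<.008: print(sign_off())"
```

```text
[ 0.5469 -0.0874  0.055 ]
the job is handed in; nothing more can be done
None
```

The caddy is packed and handed in at about 39 s of 120 s: the red and blue vials are upright in their holders and the small dish is stacked on the large one on the pad. By camera each is within about 5 mm of centre, and the white vial and clear dish look undisturbed; the hand-in returned no verdict.

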